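# Reset the length stop of a sample-trimming jig

### The arm

A 6-joint arm with a two-finger parallel gripper is mounted at the origin on the work surface. World frame = base frame: x ahead of the robot, y to its left, z up, the work surface at z = 0. Lengths are in mm, angles in rad, forces in N, time in s.
With the tool pointing down it reaches from about 275 to 850 mm from the base axis. Payload 19 kg.
Tool frame: the origin (TCP) lies midway between the tips of the shut fingers; the grasp point (between the pads) lies 19 mm behind it (env.grip_point_offset is the distance from the TCP to the grasp point, in mm); z points along the fingers, y is the line along which they close (so a half turn about z gives the same grasp; the last joint's range is limited). The gripper opens to 85 mm and grips with 20 to 120 N. Pads are 22 mm wide; open, the fingers measure 114 mm over their backs; the gripper's body (76 mm by 85 mm) begins 54 mm behind the grasp point. The pads swing forward as they close: fully open they stand 13 mm farther back than shut.
Start: joints at [1.181, 0.15, 1.437, -0, 1.554, -0.134], TCP at [145.492, 556.257, 231.267] pointing down, gripper open.
Joint ranges: [-2.8, 2.8], [-0.68, 2.1], [0.12, 2.68], [-1.39, 4.53], [0.16, 2.79], [-2.81, 2.81]. Speed limits (rad/s): [1.89, 1.89, 2.22, 3.01, 3.01, 3.01].

### API

Orientations are given as a rotation vector (axis times angle).
In Python, from plant import env gives the robot as it stands.
- The arm moves only by the tool apply_moves, never from a script. Its argument "motion" is a list of rows, each an object of numbers: "x", "y", "z": the shift along the world's x, y, z in cm; "wx", "wy", "wz": the turn, a rotation vector about the world's x, y, z in degrees. In form: [{"x": .., "y": .., "z": .., "wx": .., "wy": .., "wz": ..}, ...]. A call has 1 to 10 rows; each row is the pose to reach, as a shift and turn from the pose commanded when the call began; what a row does not reach only later rows make up. A row lasts 1/12 s, in which the tool goes at most 41.7 mm and 7.16 degrees, less where a joint would pass 70% of its speed; a pose out of reach is approached as far as the arm can. A call with a gripper value outside its range is refused whole. "fingers" is the opening, from 0 (shut) to 1 (fully open), set as the call begins (left out, the last holds). The fingers move at their own pace and stop on an object; "squeeze" is the grip in N (left out, the last holds). Time passes only in rows, so rows that repeat a pose let the fingers close. It gives the time, the measured TCP pose, the force, the opening and the grip force at its end, in the units of the state.
- env.read_state(): the state, without advancing time (a new reading comes with each control period).
- env.camera(name): name is "scene" or "side" or "wrist"; returns a dict with "img" (420x560x3 uint8, blue, green, red), "depth" (420x560 float32, mm along the optical axis (not along the pixel's ray), 0 where there is no reading), "fx", "fy", "cx", "cy" (pixels), "pose" (4x4, takes a point from camera to world coordinates). Camera axes: x right, y down, z forward; pixel columns grow to the right and rows downward; lengths in mm; the calibration is good to about 2 mm. A picture is of the moment at which its call begins.
- env.sign_off(): hands the job in; it is judged then, once.
The state is a dict: "time_s": time; "joint_pos": joint angles; "joint_vel": joint speeds; "tau": joint torques, N m; "ee_pos": TCP position; "ee_rot": TCP orientation; "force": force on the tool from outside, world axes, zero at the start; "moment": the same for the moment, N m; "gripper_width": finger opening in mm; "grip_force": force on a finger pad.
Only numpy, scipy, OpenCV 4.12 (cv2) and the standard library are available. Lean on these libraries where they do the work, as an engineer would, in place of code of your own. Each camera call takes 0.05 s, during which the arm holds its last target. There are 200 camera calls.

### The job

On the trimming jig, set the blue length stop to the orange marker: loosen the brass lock ring (anticlockwise), turn the black adjuster knob above it until the stop's red pointer lines up with the middle of the orange marker, then turn the lock ring clockwise until it is fully tight again with the pointer still on the marker. Never turn the knob while the ring is tight, and leave the sample tile, jar and sanding block where they are.

Things in the scene. Friction and masses are not known exactly. Their poses are not given: they have to be found in the camera images.
- jig: Trimming jig, fixed. Its control face looks away from the robot and up to 45 deg to its right. Origin at table height under the centre of that face; the face looks to -x; z up, y along the rail. The grey face (130 mm wide, 100 mm along the slope, centre 48 mm high) falls towards -x at 35 deg; the shaft of ring and knob stands square to it, leaning 35 deg from vertical to -x.
- ring_grip (a point): Centre of the brass lock ring (50 mm diameter, 14 mm thick, knurled, red index line), on the shaft, 25 mm above the sloping face along the shaft. z axis: the shaft, pointing outward (up and away from the robot); x and y turn with the ring. The sides of the ring are open; under it is a 38 mm boss down to the face.
- lock_ring (a joint): Angle of the ring, rad: 0 = fully tight at its stop, red line pointing up the slope to the red dot on the face; grows anticlockwise (seen from outside, looking at the knob) to the other stop at 1.6. Below about 0.25 it clamps the thread and the knob must not be turned; from 0.4 it counts as loose, 0.8 or more is well clear. Takes about 0.25 N m and stays where it is left.
- knob_grip (a point): Grip point of the black adjuster knob, on the shaft 55 mm above the face, z axis as for ring_grip. Knob 34 mm in diameter, 26 mm long, 38 to 64 mm above the face; the ring lies at 18 to 32 mm, so 6 mm below it. To grip the ring, the fingers straddle the knob.
- adjuster (a joint): Angle of the adjuster knob, rad, 0 at the start, -3 to 3; positive = anticlockwise seen from outside. It drives the stop by rack and pinion: 14 mm along the jig's +y per rad; clockwise moves it to -y. Takes about 0.1 N m and stays where it is left. A strong gripper could force it against the tight ring without feeling it, which spoils the thread.
- pointer (a point): Tip of the red pointer blade (3 mm wide, carried on as a red line over the stop) of the blue length stop, which slides along the jig's y on the aluminium rail behind the face. It lies over the edge of the white scale strip (58 mm high), 62 mm above the table. Rail and scale take up x 61 to 126 mm of the jig, y -110 to 110 mm; then follows a low plywood bed to x = 206 mm.
- marker_orange: Orange marker tab on the white scale, the setting wanted: 10 x 8 mm (8 mm along the scale), 24 mm high, fixed to the jig. Origin at the centre of its underside, axes parallel to the jig's. The pointer is set when its tip and this origin have the same place along the jig's y. It starts 14 to 30 mm from the pointer, on either side.
- marker_green: Green marker tab of the same size on the scale strip, on the other side of the pointer: another job's setting, not wanted now.
- sample: Loose decorative sample tile, yellow with flecks, 120 x 80 x 8 mm, lying flat; origin at the centre of its underside. Bystander.
- jar: Loose jar, 60 mm in diameter, 75 mm high, standing; origin at the centre of its underside. Bystander.
- sanding_block: Loose sanding block of cork on wood, 100 x 60 x 40 mm; origin at the centre of its underside. Bystander.

How it is judged (in metres and radians):
On the way, in this order (a step that is already met when the one before it is completed fails the run):
1. the lock ring is loosened, past 0.4 rad (value of joint lock_ring above 0.4 rad), for 0.1 s.
2. with the ring still loose, the pointer is brought to within 3 mm of the middle of the orange marker (value of joint lock_ring above 0.3 rad and y of pointer in the frame of marker_orange between -0.003 and 0.003 m), for 0.2 s.
At the end, for the whole second after the job is handed in: The lock ring is back within 0.12 rad of fully tight and the pointer is within 3 mm of the middle of the orange marker along the scale (value of joint lock_ring below 0.12 rad and y of pointer in the frame of marker_orange between -0.003 and 0.003 m); the robot touches nothing.
It fails at once if the sample tile, jar or sanding block is moved more than 15 mm (distance of any of sample, jar, sanding_block from where it was at the start of the episode above 0.015 m).
It fails at once if the adjuster knob is turned (faster than 0.25 rad/s) while the lock ring is tight (below 0.2 rad) (value of joint lock_ring below 0.2 rad and (velocity of joint adjuster above 0.25 rad/s or velocity of joint adjuster below -0.25 rad/s)).
It also fails if it takes over 72 s, if anything falls off the work surface, if the arm or the gripper's body presses on something with over 40 N, if the wrist force passes 120 N, or if a joint passes its speed limit or range.

## Working session

There is one attempt and no reset: what is moved stays moved. The work goes in short steps, Python scripts to look and compute and a tool call to move; the robot and the scene stay as the last step left them, time stands still between calls to the robot, and variables do not carry over. Pictures are saved under pics/ and viewed, at most 10 in all, crops included, and the job is handed in when it is done.

Besides the shell and the picture viewer there is one more tool, called after "Call:" as name(argument=value, ...) on one line, values as JSON. apply_moves: Moves the arm, as the interface text tells. Its arguments: {"type":"object","properties":{"motion":{"type":"array"},"fingers":{"type":"number"},"squeeze":{"type":"number"}},"required":["motion"]}

```bash
mkdir -p pics; ls; python3 - <<'E'
from plant import env
import cv2,numpy as np
s=env.read_state();print({k:np.round(v,3).tolist() for k,v in s.items()})
for n in("scene","side"):
    c=env.camera(n);cv2.imwrite(f"pics/{n}0.png",c["img"]);np.savez(f"{n}0.npz",**c);print(n,c["fx"],c["cx"],c["cy"],np.round(c["pose"],3).tolist())
E
```

```text
pics
{'time_s': 0.0, 'joint_pos': [1.181, 0.151, 1.438, 0.0, 1.554, -0.134], 'joint_vel': [0.0, 0.001, 0.001, -0.002, 0.0, -0.001], 'tau': [0.001, -71.304, -57.088, -0.0, 0.009, 0.0], 'ee_pos': [145.414, 556.075, 230.727], 'ee_rot': [-0.401, -3.116, 0.002], 'force': [-0.546, 0.834, -0.339], 'moment': [-0.044, 0.042, 0.008], 'grip_force': 0.0, 'gripper_width': 85.487}
scene 389.2695915989422 281.5828187685047 207.57632290412874 [[-0.37, 0.604, -0.706, 1059.884], [0.929, 0.256, -0.267, 230.256], [0.02, -0.755, -0.656, 543.363], [0.0, 0.0, 0.0, 1.0]]
side 417.2041220091461 280.2771744630938 216.38555951206166 [[-0.858, -0.333, 0.392, 273.455], [-0.514, 0.56, -0.65, 488.795], [-0.003, -0.759, -0.651, 566.685], [0.0, 0.0, 0.0, 1.0]]
```

View pics/scene0.png

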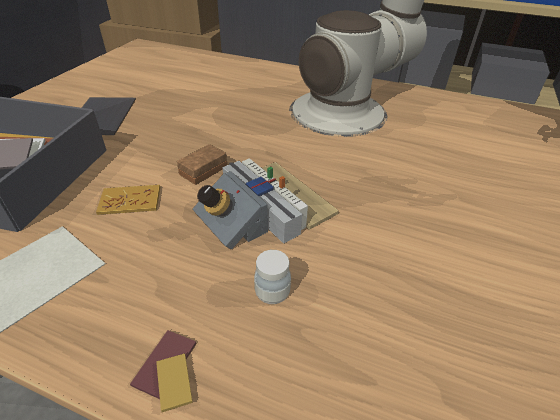

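View pics/side0.png

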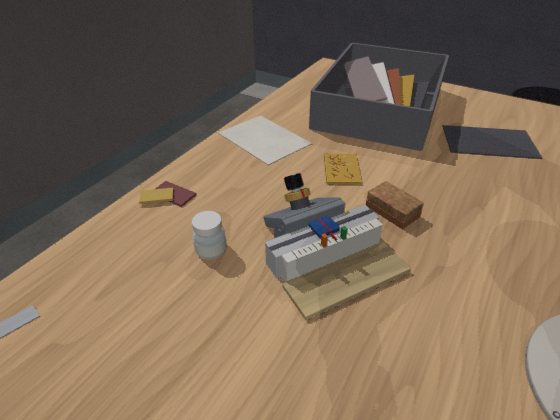

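Scene view: jig in the middle, knob at about (208,195), ring (215,205), orange tab (283,183), green (269,172), jar (272,275), block (203,163), tile (128,198). Side view: knob (294,182), ring (297,195), orange (324,241), green (344,232), red pointer near (331,234).

```bash
cat > h.py <<'E'
import numpy as np,cv2
def load(n):
    return dict(np.load(n+".npz"))
def pts(c,mask):
    v,u=np.nonzero(mask&(c["depth"]>0));d=c["depth"][v,u]
    p=np.c_[(u-c["cx"])/c["fx"]*d,(v-c["cy"])/c["fy"]*d,d]
    return p@c["pose"][:3,:3].T+c["pose"][:3,3],np.c_[u,v]
def ray(c,u,v,z):
    d=c["pose"][:3,:3]@np.array([(u-c["cx"])/c["fx"],(v-c["cy"])/c["fy"],1]);o=c["pose"][:3,3]
    return o+d*(z-o[2])/d[2]
def masks(c,box):
    h=cv2.cvtColor(c["img"],cv2.COLOR_BGR2HSV).astype(int);H,S,V=h[...,0],h[...,1],h[...,2]
    b=np.zeros(H.shape,bool);x0,y0,x1,y1=box;b[y0:y1,x0:x1]=1
    m=dict(orange=(H>=5)&(H<14)&(S>200)&(V>120),green=(H>50)&(H<85)&(S>120),red=((H<4)|(H>175))&(S>150)&(V>80),blue=(H>105)&(H<130)&(S>140),black=(V<45),white=(S<40)&(V>190),brass=(H>15)&(H<28)&(S>110)&(V>90))
    return {k:v&b for k,v in m.items()}
E
python3 - <<'E'
from h import *
for n,box in(("scene",(190,150,320,245)),("side",(260,170,390,280))):
    c=load(n+"0");print(n)
    for k,m in masks(c,box).items():
        p,uv=pts(c,m)
        if len(p):print(k,len(p),"uv",uv.mean(0).round(1),"med",np.median(p,0).round(1),"min",p.min(0).round(),"max",p.max(0).round())
    im=c["img"][box[1]:box[3],box[0]:box[2]];cv2.imwrite(f"pics/{n}_c.png",cv2.resize(im,None,fx=5.5,fy=5.5,interpolation=cv2.INTER_CUBIC)[:600])
E
```

```text
scene
green 11 uv [270.  171.1] med [458.6 -24.9  82.3] min [456. -28.  59.] max [464. -20.  84.]
red 31 uv [253.6 184.9] med [499.5 -30.8  67.2] min [468. -76.  63.] max [573. -12.  91.]
blue 31 uv [255.2 186.2] med [507.6 -35.7  66.2] min [480. -56.  64.] max [524. -24.  69.]
black 160 uv [211.3 197.7] med [600.2 -77.4  93. ] min [ 579. -105.   76.] max [615. -70. 110.]
white 292 uv [276.9 186.5] med [488.7  14.2  58.5] min [ 414. -104.   56.] max [598.  73. 110.]
brass 293 uv [219.6 203.7] med [592.9 -69.   73.7] min [ 340. -142.    0.] max [607.   3.  90.]
side
orange 4 uv [323.5 236.5] med [475.5  12.2  81. ] min [473.  10.  80.] max [480.  13.  82.]
green 59 uv [343.3 232.1] med [454.3 -23.   73.8] min [450. -30.  59.] max [460. -20.  82.]
red 31 uv [324.8 224.8] med [486.5 -27.5  65.2] min [464. -73.  61.] max [564. -13.  86.]
blue 323 uv [323.2 225.3] med [495.9 -29.5  65. ] min [470. -89.  58.] max [594.  -4. 107.]
black 220 uv [293.3 182.7] med [585.4 -78.2  96.7] min [552. -96.  48.] max [606. -59. 109.]
white 1 uv [287. 260.] med [512.2  71.5  58. ] min [512.  72.  58.] max [512.  72.  58.]
brass 712 uv [329.8 182.3] med [ 564.1 -254.5    7.2] min [ 410. -310.   -3.] max [648. -26.  87.]
```

```bash
cat >> h.py <<'E'
def frame(yaw):
    x=np.array([np.cos(yaw),np.sin(yaw),0]);y=np.array([-x[1],x[0],0]);a=-np.sin(np.radians(35))*x+np.array([0,0,np.cos(np.radians(35))])
    return x,y,a
E
python3 - <<'E'
from h import *
P=[]
for n,box in(("scene",(190,150,320,245)),("side",(260,170,390,280))):
    c=load(n+"0");b=np.zeros(c["depth"].shape,bool);b[box[1]:box[3],box[0]:box[2]]=1
    p,uv=pts(c,b);q=p[(p[:,2]>54)&(p[:,2]<62)&(p[:,0]<540)]
    r=cv2.minAreaRect(q[:,:2].astype(np.float32));print(n,len(q),r)
    P.append(p)
for p in P:
  # sloping face normal from points fit: x jig 500..650, z 15..75
  q=p[(p[:,2]>22)&(p[:,2]<60)&(p[:,0]>555)]
  for _ in range(6):
    m=q.mean(0);nrm=np.linalg.svd(q-m)[2][2];nrm*=np.sign(nrm[2]);q2=q[abs((q-m)@nrm)<4]
    q=q2
  print("face",len(q),m.round(1),nrm.round(3),"tilt",np.degrees(np.arccos(nrm[2])).round(1),"yaw x",np.degrees(np.arctan2(-nrm[1],-nrm[0])).round(1))
E
```

```text
scene 1460 ((509.6473388671875, -39.778541564941406), (220.22891235351562, 117.05738830566406), 59.36506652832031)
side 2247 ((507.3639221191406, -39.11528015136719), (220.00762939453125, 116.7229995727539), 59.75334167480469)
face 454 [595.8 -32.6  37. ] [ 0.234 -0.059  0.97 ] tilt 14.0 yaw x 165.9
face 143 [584.6 -10.4  41.5] [0.439 0.011 0.898] tilt 26.0 yaw x -178.6
```

View pics/side_c.png

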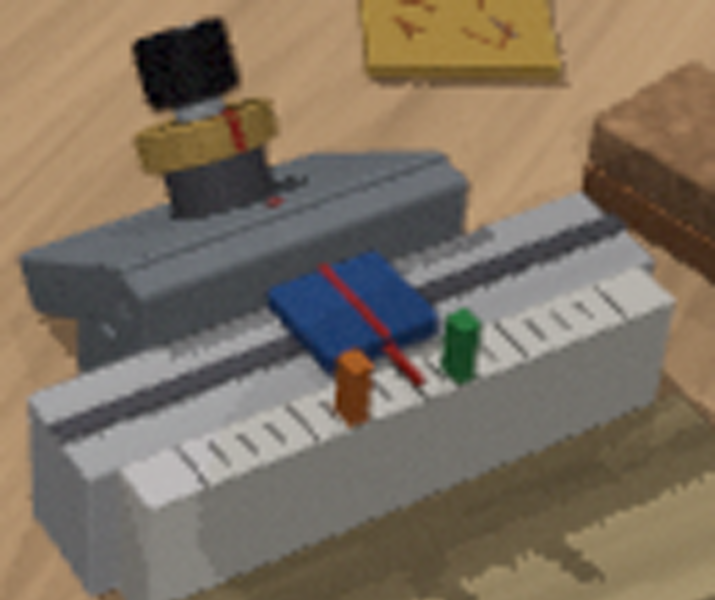

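```bash
python3 - <<'E'
from h import *
x,y,a=frame(np.radians(149.55));O=np.array([508.5,-39.4,0])-67.5*x;print("O",O.round(1),"x",x.round(3),"y",y.round(3),"a",a.round(3))
print("ring",(O+[0,0,48]+25*a).round(1),"knob",(O+[0,0,48]+55*a).round(1))
J=lambda p:np.c_[(p-O)@x,(p-O)@y,p[:,2]]
C=[]
for n,box in(("scene",(190,150,320,245)),("side",(260,170,390,280))):
    c=load(n+"0");M=masks(c,box)
    for k in("orange","green","red","blue"):
        p,_=pts(c,M[k])
        if len(p):
            j=J(p);j=j[(j[:,0]>40)&(j[:,2]>61)]
            if len(j):print(n,k,len(j),j.min(0).round(1),np.median(j,0).round(1),j.max(0).round(1))
    p,_=pts(c,M["black"]);h=(p-O-[0,0,48])@a;q=p[(h>40)&(h<66)];r=q-O
    e2=np.cross(a,y);uv=np.c_[r@y,(r-[0,0,48])@e2]
    print(n,"knob h",h.min().round(),h.max().round(),"v range y",np.percentile(uv,[1,50,99],axis=0).round(1).tolist());C.append(uv)
print(cv2.minEnclosingCircle(np.vstack(C).astype(np.float32)))
c=load("side0")
for nm,u,v,z in(("tip",336,239.5,62),("orange top",324.2,235.1,82),("orange base",324.5,246.5,58),("greentop",344,227,82)):
    print(nm,J(ray(c,u,v,z)[None]).round(1))
E
```

```text
O [566.7 -73.6   0. ] x [-0.862  0.507  0.   ] y [-0.507 -0.862  0.   ] a [ 0.494 -0.291  0.819]
ring [579.1 -80.9  68.5] knob [593.9 -89.6  93.1]
scene green 10 [113.1   8.9  61.8] [119.   12.3  82.4] [121.9  15.2  84.1]
scene red 22 [63.1 -4.  63.4] [94.1 -1.8 66.1] [116.4   0.8  69.4]
scene blue 31 [ 60.6 -20.8  64. ] [66.5  3.1 66.2] [97.5 16.5 68.6]
scene knob h 42.0 68.0 v range y [[-18.1, -14.9], [-14.1, -0.2], [7.5, 16.8]]
side orange 4 [117.2 -28.1  79.7] [122.1 -27.6  81. ] [124.5 -26.5  81.8]
side green 58 [116.6  10.5  61.8] [123.   12.9  74. ] [126.1  18.3  82. ]
side red 27 [62.5 -1.9 61.1] [96.1  0.3 65.1] [118.8   2.4  66.8]
side blue 312 [ 62.1 -22.1  61. ] [84.2 -3.9 65. ] [103.2  21.2  67.5]
side knob h 2.0 64.0 v range y [[-15.9, -18.1], [-6.4, -13.2], [11.3, 2.5]]
((-1.242375135421753, -0.6275196075439453), 18.866619110107422)
tip [[122.2  -0.6  62. ]]
orange top [[120.1 -25.3  82. ]]
orange base [[123.8 -25.2  58. ]]
greentop [[119.5  16.   82. ]]
```

```bash
cat >> h.py <<'E'
from scipy.spatial.transform import Rotation as Ro
X,Y,A=frame(np.radians(149.55));O=np.array([566.7,-73.6,0]);F=O+[0,0,48]
def target(h,phi,R0):  # phi deg about shaft, R0 reference Rotation
    return F+h*A, Ro.from_rotvec(np.radians(phi)*A)*R0
def ref():
    R=Ro.from_rotvec([0,0,np.radians(-86)])*Ro.from_rotvec([-.401,-3.116,.002])
    z=R.as_matrix()[:,2];ax=np.cross(z,-A);return Ro.from_rotvec(ax/np.linalg.norm(ax)*np.arccos(z@-A))*R
def delta(h,phi,s):
    p,R=target(h,phi,ref())
    return ((p-s["ee_pos"])/10).round(2),np.degrees((R*Ro.from_rotvec(s["ee_rot"]).inv()).as_rotvec()).round(1)
E
python3 - <<'E'
from h import *;from plant import env
s=env.read_state();print(delta(170,0,s),target(170,0,ref())[0]);M=ref().as_matrix();print(M.round(2))
c=load("scene0");print("jar",ray(c,272,260,75),"block",ray(c,203,158,40),"tile",ray(c,128,198,8))
E
```

```text
(array([ 50.53, -67.91,  -4.35]), array([ -8.3,  37.4, -83.1])) [ 650.75888651 -123.01571135  187.25584753]
[[ 0.24  0.84 -0.49]
 [ 0.95 -0.1   0.29]
 [ 0.19 -0.54 -0.82]]
jar [679.36594911  72.3077302   75.        ] block [ 427.10374055 -205.06277565   40.        ] tile [ 582.39082857 -301.09076188    8.        ]
```

Call:
apply_moves(motion=[{"x": 3,"y": -3,"z": 3,"wz": -6},{"x": 6,"y": -6,"z": 5,"wz": -12},{"x": 9,"y": -9,"z": 6,"wz": -18},{"x": 12,"y": -12,"z": 7,"wz": -24},{"x": 15,"y": -15,"z": 7,"wz": -30},{"x": 18,"y": -18,"z": 7,"wz": -36},{"x": 21,"y": -21,"z": 7,"wz": -42},{"x": 24,"y": -24,"z": 7,"wz": -48},{"x": 27,"y": -27,"z": 7,"wz": -54},{"x": 30,"y": -30,"z": 7,"wz": -60}], fingers=1)

```text
invalid input
```

```bash
python3 - <<'E'
from h import *;from plant import env
s=env.read_state();print(s["ee_pos"],s["joint_pos"],delta(170,0,s))
E
```

```text
[145.4335602  556.0785791  230.74838791] [ 1.18097784e+00  1.50930371e-01  1.43794818e+00 -4.88599289e-06
  1.55379693e+00 -1.34006109e-01] (array([ 50.53, -67.91,  -4.35]), array([ -8.3,  37.4, -83.1]))
```

Call:
apply_moves(motion=[{"x": 3,"y": -3,"z": 3,"wx": 0,"wy": 0,"wz": -6},{"x": 6,"y": -6,"z": 5,"wx": 0,"wy": 0,"wz": -12},{"x": 9,"y": -9,"z": 6,"wx": 0,"wy": 0,"wz": -18},{"x": 12,"y": -12,"z": 7,"wx": 0,"wy": 0,"wz": -24},{"x": 15,"y": -15,"z": 7,"wx": 0,"wy": 0,"wz": -30},{"x": 18,"y": -18,"z": 7,"wx": 0,"wy": 0,"wz": -36},{"x": 21,"y": -21,"z": 7,"wx": 0,"wy": 0,"wz": -42},{"x": 24,"y": -24,"z": 7,"wx": 0,"wy": 0,"wz": -48},{"x": 27,"y": -27,"z": 7,"wx": 0,"wy": 0,"wz": -54},{"x": 30,"y": -30,"z": 7,"wx": 0,"wy": 0,"wz": -60}])

```text
time_s: 0.93
ee_pos: [430.2, 270.7, 301.2]
ee_rot: [-1.911, -2.493, 0.0]
force: [0.8, -0.2, -0.2]
gripper_width: 85.6
grip_force: 0.0
```

```bash
python3 - <<'E'
from h import *;from plant import env
s=env.read_state();print(s["time_s"],s["ee_pos"],s["joint_pos"],delta(170,0,s))
E
```

```text
0.9333 [430.16912678 270.70597087 301.23008413] [ 4.09958436e-01 -3.82007435e-03  1.46308789e+00  6.72062202e-05
  1.68245706e+00  1.47304513e-01] (array([ 22.06, -39.37, -11.4 ]), array([ 10.7,  33.6, -24.9]))
```

Call:
apply_moves(motion=[{"x": 2,"y": -4,"z": 0,"wx": 1.5,"wy": 5,"wz": -3.5},{"x": 4,"y": -7.5,"z": 0,"wx": 3,"wy": 10,"wz": -7},{"x": 6,"y": -11,"z": 0,"wx": 4.5,"wy": 15,"wz": -10},{"x": 8,"y": -15,"z": 0,"wx": 6,"wy": 20,"wz": -13},{"x": 10,"y": -18.5,"z": 0,"wx": 8,"wy": 25,"wz": -17},{"x": 12,"y": -22,"z": 0,"wx": 9,"wy": 29,"wz": -20},{"x": 14,"y": -26,"z": -1,"wx": 10,"wy": 33.6,"wz": -23},{"x": 16.5,"y": -30,"z": -3,"wx": 10.7,"wy": 33.6,"wz": -23},{"x": 18.5,"y": -34,"z": -5,"wx": 10.7,"wy": 33.6,"wz": -23},{"x": 20.5,"y": -37.9,"z": -6,"wx": 10.7,"wy": 33.6,"wz": -23}])

```text
time_s: 1.77
ee_pos: [622.9, -85.7, 246.5]
ee_rot: [-1.931, -1.666, 0.272]
force: [0.3, 0.6, 0.4]
gripper_width: 85.4
grip_force: 0.0
```

Call:
apply_moves(motion=[{"x": 0,"y": 0,"z": -2,"wx": 0,"wy": 0,"wz": 0},{"x": 0,"y": 0,"z": -4,"wx": 0,"wy": 0,"wz": 0},{"x": 0,"y": 0,"z": -5.4,"wx": 0,"wy": 0,"wz": 0},{"x": 0,"y": 0,"z": -5.4,"wx": 0,"wy": 0,"wz": 0},{"x": 0,"y": 0,"z": -5.4,"wx": 0,"wy": 0,"wz": 0}])

```text
time_s: 2.18
ee_pos: [622.2, -83.5, 194.6]
ee_rot: [-1.931, -1.667, 0.272]
force: [-0.8, -0.3, 1.2]
gripper_width: 85.3
grip_force: 0.0
```

```bash
python3 - <<'E'
from h import *;from plant import env
s=env.read_state();print(s["time_s"],s["ee_pos"],s["joint_pos"],delta(170,0,s))
for n in ("wrist","side"):
    c=env.camera(n);cv2.imwrite(f"pics/{n}1.png",c["img"]);np.savez(n+"1.npz",**c)
print(load("wrist1")["pose"].round(2))
E
```

```text
2.1833 [622.18086138 -83.51986578 194.55306932] [-0.31538188  0.67941393  0.89790767  0.1379536   2.16339151 -0.12684985] (array([ 2.86, -3.95, -0.73]), array([-0.7,  0.3, -2. ]))
[[ 8.4000e-01 -7.0000e-02 -5.4000e-01  7.0672e+02]
 [-6.0000e-02 -1.0000e+00  2.0000e-02 -6.1350e+01]
 [-5.4000e-01  1.0000e-02 -8.4000e-01  3.2413e+02]
 [ 0.0000e+00  0.0000e+00  0.0000e+00  1.0000e+00]]
```

View pics/wrist1.png

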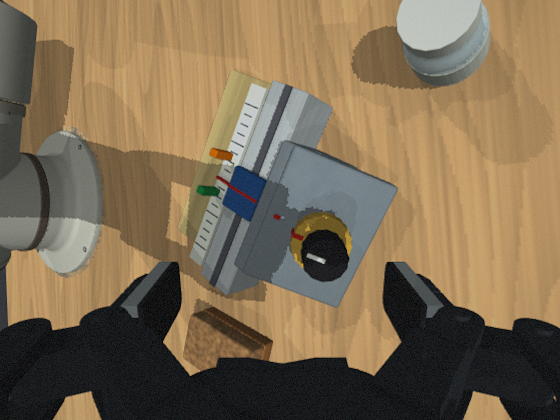

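Wrist view: pointer tip at about (218,178), orange tab (220,154), green (207,190), knob centre (324,253), ring index at (297,235) towards the red dot; all clear of the fingers.

```bash
cat >> h.py <<'E'
def knob(c,show=True):
    p,uv=pts(c,c["depth"]>0);r=p-F;h=r@A;e2=np.cross(A,Y);q=np.c_[r@Y,r@e2]
    out=[]
    for lo,hi,nm in((61,68,"cap"),(28,34.5,"ringtop")):
        m=(h>lo)&(h<hi)&(np.hypot(*q.T)<45);
        out.append((nm,m.sum(),cv2.minEnclosingCircle(q[m].astype(np.float32)),np.median(h[m])))
    return out
def J(p): p=np.atleast_2d(p);return np.c_[(p-O)@X,(p-O)@Y,p[:,2]]
E
python3 - <<'E'
from h import *;c=load("wrist1")
for r in knob(c):print(r)
p,uv=pts(c,masks(c,(190,130,250,220))["white"]);print("scale z",np.median(p[:,2]))
for nm,u,v,z in(("tip",218,178,62),("orange top",211,152,82),("or base",230,156,58)):print(nm,J(ray(c,u,v,z)).round(1))
E
```

```text
('cap', np.int64(1585), ((0.8370013236999512, 1.1748933792114258), 17.518674850463867), np.float64(64.96207246452467))
('ringtop', np.int64(1181), ((0.42230454087257385, 0.8715943098068237), 25.607725143432617), np.float64(32.94327351944524))
scale z 57.52133166380389
tip [[119.    0.7  62. ]]
orange top [[120.7 -24.7  82. ]]
or base [[117.2 -25.1  58. ]]
```

```bash
sed -i 's/F=O+\[0,0,48\]/F=O+[0,0,48]+0.6*Y+0.8*np.cross(A,Y)/' h.py; python3 - <<'E'
from h import *;from plant import env
s=env.read_state()
for h in(150,90,7):print(h,delta(h,0,s))
E
```

```text
150 (array([ 1.85, -3.45, -2.57]), array([-0.7,  0.4, -2. ]))
90 (array([-1.11, -1.71, -7.49]), array([-0.7,  0.4, -2. ]))
7 (array([ -5.22,   0.7 , -14.29]), array([-0.7,  0.4, -2. ]))
```

Call:
apply_moves(motion=[{"x": 1,"y": -1.8,"z": -1,"wx": -0.3,"wy": 0.2,"wz": -1},{"x": 1.85,"y": -3.45,"z": -2.57,"wx": -0.7,"wy": 0.4,"wz": -2},{"x": 1.85,"y": -3.45,"z": -2.57,"wx": -0.7,"wy": 0.4,"wz": -2},{"x": 1.85,"y": -3.45,"z": -2.57,"wx": -0.7,"wy": 0.4,"wz": -2},{"x": 0.4,"y": -2.6,"z": -5,"wx": -0.7,"wy": 0.4,"wz": -2},{"x": -1.11,"y": -1.71,"z": -7.49,"wx": -0.7,"wy": 0.4,"wz": -2},{"x": -1.11,"y": -1.71,"z": -7.49,"wx": -0.7,"wy": 0.4,"wz": -2},{"x": -1.11,"y": -1.71,"z": -7.49,"wx": -0.7,"wy": 0.4,"wz": -2},{"x": -1.11,"y": -1.71,"z": -7.49,"wx": -0.7,"wy": 0.4,"wz": -2}])

```text
time_s: 3.03
ee_pos: [612.1, -100.6, 122.2]
ee_rot: [-1.967, -1.633, 0.273]
force: [-0.0, -0.8, 1.2]
gripper_width: 85.3
grip_force: 0.0
```

```bash
python3 - <<'E'
from h import *;from plant import env
s=env.read_state()
for h in(90,7):print(h,delta(h,0,s))
E
```

```text
90 (array([-0.07, -0.01, -0.1 ]), array([ 0.1,  0.1, -0.1]))
7 (array([-4.17,  2.41, -6.9 ]), array([ 0.1,  0.1, -0.1]))
```

Call:
apply_moves(motion=[{"x": -0.83,"y": 0.48,"z": -1.37,"wx": 0,"wy": 0,"wz": 0},{"x": -1.66,"y": 0.96,"z": -2.74,"wx": 0,"wy": 0,"wz": 0},{"x": -2.5,"y": 1.45,"z": -4.1,"wx": 0,"wy": 0,"wz": 0},{"x": -3.3,"y": 1.93,"z": -5.5,"wx": 0,"wy": 0,"wz": 0},{"x": -4.15,"y": 2.41,"z": -6.85,"wx": 0,"wy": 0,"wz": 0},{"x": -4.15,"y": 2.41,"z": -6.85,"wx": 0,"wy": 0,"wz": 0},{"x": -4.15,"y": 2.41,"z": -6.85,"wx": 0,"wy": 0,"wz": 0},{"x": -4.15,"y": 2.41,"z": -6.85,"wx": 0,"wy": 0,"wz": 0}])

```text
time_s: 3.7
ee_pos: [571.2, -77.2, 53.2]
ee_rot: [-1.967, -1.632, 0.273]
force: [-0.1, -0.4, -0.3]
gripper_width: 85.5
grip_force: 0.0
```

```bash
python3 - <<'E'
from h import *;from plant import env
s=env.read_state();print(delta(7,0,s),s["force"])
for n in ("side","wrist"):
    c=env.camera(n);np.savez(n+"2.npz",**c)
    im=c["img"];
    if n=="side":im=cv2.resize(im[120:290,220:420],None,fx=3,fy=3)
    cv2.imwrite(f"pics/{n}2.png",im)
E
```

```text
(array([-0.08,  0.07,  0.01]), array([ 0.1,  0.1, -0. ])) [-0.11263638 -0.44280641 -0.27166788]
```

View pics/wrist2.png

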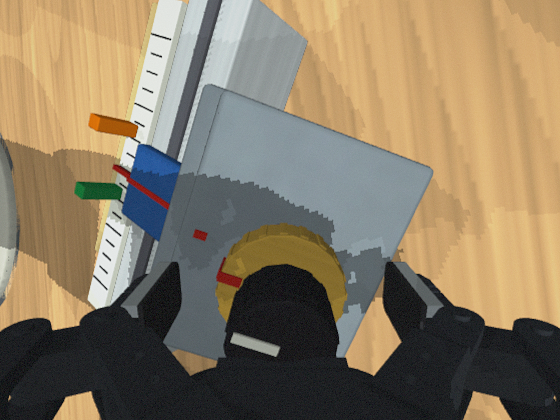

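Ring (centre column ≈282) sits midway between the pads (180 and 387); the knob is free. Closing.

Call:
apply_moves(motion=[{"x": 0,"y": 0,"z": 0,"wx": 0,"wy": 0,"wz": 0},{"x": 0,"y": 0,"z": 0,"wx": 0,"wy": 0,"wz": 0},{"x": 0,"y": 0,"z": 0,"wx": 0,"wy": 0,"wz": 0},{"x": 0,"y": 0,"z": 0,"wx": 0,"wy": 0,"wz": 0},{"x": 0,"y": 0,"z": 0,"wx": 0,"wy": 0,"wz": 0},{"x": 0,"y": 0,"z": 0,"wx": 0,"wy": 0,"wz": 0},{"x": 0,"y": 0,"z": 0,"wx": 0,"wy": 0,"wz": 0},{"x": 0,"y": 0,"z": 0,"wx": 0,"wy": 0,"wz": 0}], fingers=0, squeeze=50)

```text
time_s: 4.47
ee_pos: [570.1, -76.8, 52.0]
ee_rot: [-1.966, -1.63, 0.274]
force: [2.5, -1.9, 5.9]
gripper_width: 48.5
grip_force: 51.2
```

Call:
apply_moves(motion=[{"x": 0,"y": 0,"z": 0,"wx": 2.47,"wy": -1.45,"wz": 4.1},{"x": 0,"y": 0,"z": 0,"wx": 4.94,"wy": -2.91,"wz": 8.19},{"x": 0,"y": 0,"z": 0,"wx": 7.9,"wy": -4.65,"wz": 13.1},{"x": 0,"y": 0,"z": 0,"wx": 10.87,"wy": -6.4,"wz": 18.0},{"x": 0,"y": 0,"z": 0,"wx": 13.83,"wy": -8.14,"wz": 22.93},{"x": 0,"y": 0,"z": 0,"wx": 16.8,"wy": -9.89,"wz": 27.85},{"x": 0,"y": 0,"z": 0,"wx": 19.76,"wy": -11.63,"wz": 32.76},{"x": 0,"y": 0,"z": 0,"wx": 22.7,"wy": -13.4,"wz": 37.7},{"x": 0,"y": 0,"z": 0,"wx": 25.7,"wy": -15.1,"wz": 42.6},{"x": 0,"y": 0,"z": 0,"wx": 27.7,"wy": -16.3,"wz": 45.9}])

```text
time_s: 5.3
ee_pos: [570.7, -76.6, 51.7]
ee_rot: [-0.957, -2.35, -0.116]
force: [8.4, -0.1, 2.5]
gripper_width: 48.6
grip_force: 51.5
```

Call:
apply_moves(motion=[{"x": 0,"y": 0,"z": 0,"wx": 0,"wy": 0,"wz": 0},{"x": 0,"y": 0,"z": 0,"wx": 0,"wy": 0,"wz": 0},{"x": 0,"y": 0,"z": 0,"wx": 0,"wy": 0,"wz": 0}])

```text
time_s: 5.55
ee_pos: [570.7, -76.6, 51.8]
ee_rot: [-0.963, -2.347, -0.114]
force: [7.9, -0.2, 1.6]
gripper_width: 48.4
grip_force: 51.4
```

```bash
python3 - <<'E'
from h import *;from plant import env
s=env.read_state();print(s["joint_pos"].round(2) if hasattr(s["joint_pos"],"round") else s["joint_pos"],s["force"],s["moment"],s["gripper_width"])
R=Ro.from_rotvec(s["ee_rot"])*ref().inv();print("phi",np.degrees(R.as_rotvec()@A))
c=env.camera("wrist");np.savez("wrist3.npz",**c);cv2.imwrite("pics/wrist3.png",c["img"])
E
```

```text
[-0.33  0.66  1.23  0.12  1.85 -1.13] [ 7.92489785 -0.17452697  1.58749521] [ 0.06058331 -1.26409178 -0.20154076] 48.413382804017395
phi 56.07875866391158
```

View pics/wrist3.png

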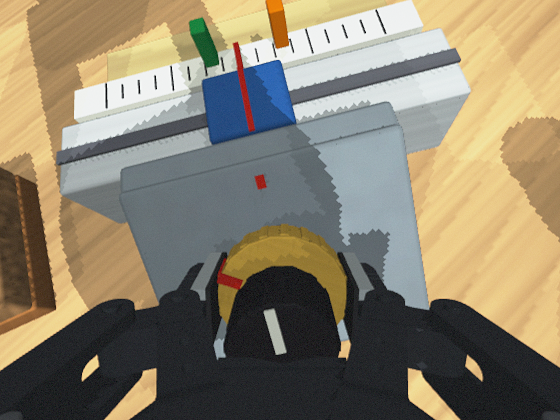

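Ring index and tool moved together by 56°, and the knob's white line stayed in the world. Pointer tip (237,44), orange base (280,45). Release and rise to the knob.

Call:
apply_moves(motion=[{"x": 0,"y": 0,"z": 0,"wx": 0,"wy": 0,"wz": 0},{"x": 0,"y": 0,"z": 0,"wx": 0,"wy": 0,"wz": 0},{"x": 0,"y": 0,"z": 0,"wx": 0,"wy": 0,"wz": 0},{"x": 0,"y": 0,"z": 0,"wx": 0,"wy": 0,"wz": 0},{"x": 0,"y": 0,"z": 0,"wx": 0,"wy": 0,"wz": 0},{"x": 0,"y": 0,"z": 0,"wx": 0,"wy": 0,"wz": 0},{"x": 0,"y": 0,"z": 0,"wx": 0,"wy": 0,"wz": 0}], fingers=1)

```text
time_s: 6.18
ee_pos: [569.8, -76.6, 51.5]
ee_rot: [-0.962, -2.345, -0.112]
force: [0.1, 0.7, -0.2]
gripper_width: 85.6
grip_force: 0.0
```

```bash
python3 - <<'E'
from h import *;from plant import env
s=env.read_state();print(s["gripper_width"],delta(38,55,s))
E
```

```text
85.578805541473 (array([ 1.6 , -0.89,  2.72]), array([-0.5,  0.3, -0.9]))
```

Call:
apply_moves(motion=[{"x": 0.4,"y": -0.22,"z": 0.68,"wx": 0,"wy": 0,"wz": 0},{"x": 0.8,"y": -0.45,"z": 1.36,"wx": 0,"wy": 0,"wz": 0},{"x": 1.2,"y": -0.67,"z": 2.04,"wx": 0,"wy": 0,"wz": 0},{"x": 1.6,"y": -0.89,"z": 2.72,"wx": 0,"wy": 0,"wz": 0},{"x": 1.6,"y": -0.89,"z": 2.72,"wx": 0,"wy": 0,"wz": 0},{"x": 1.6,"y": -0.89,"z": 2.72,"wx": 0,"wy": 0,"wz": 0},{"x": 1.6,"y": -0.89,"z": 2.72,"wx": 0,"wy": 0,"wz": 0}])

```text
time_s: 6.77
ee_pos: [585.7, -85.5, 78.5]
ee_rot: [-0.962, -2.345, -0.112]
force: [-0.1, -0.1, -0.6]
gripper_width: 85.3
grip_force: 0.0
```

Call:
apply_moves(motion=[{"x": 0,"y": 0,"z": 0,"wx": 0,"wy": 0,"wz": 0},{"x": 0,"y": 0,"z": 0,"wx": 0,"wy": 0,"wz": 0},{"x": 0,"y": 0,"z": 0,"wx": 0,"wy": 0,"wz": 0},{"x": 0,"y": 0,"z": 0,"wx": 0,"wy": 0,"wz": 0},{"x": 0,"y": 0,"z": 0,"wx": 0,"wy": 0,"wz": 0},{"x": 0,"y": 0,"z": 0,"wx": 0,"wy": 0,"wz": 0},{"x": 0,"y": 0,"z": 0,"wx": 0,"wy": 0,"wz": 0},{"x": 0,"y": 0,"z": 0,"wx": 0,"wy": 0,"wz": 0},{"x": 0,"y": 0,"z": 0,"wx": 0,"wy": 0,"wz": 0}], fingers=0, squeeze=35)

```text
time_s: 7.52
ee_pos: [585.9, -85.4, 78.8]
ee_rot: [-0.962, -2.346, -0.113]
force: [4.4, 2.2, 1.8]
gripper_width: 32.8
grip_force: 35.2
```

```bash
cat >> h.py <<'E'
def phi(s): return np.degrees((Ro.from_rotvec(s["ee_rot"])*ref().inv()).as_rotvec()@A)
E
python3 - <<'E'
from h import *;from plant import env
s=env.read_state();print(s["gripper_width"],delta(38,55,s),phi(s),s["force"],s["moment"])
c=env.camera("wrist");np.savez("wrist4.npz",**c);cv2.imwrite("pics/wrist4.png",c["img"])
E
```

```text
32.83827414152186 (array([-0.02, -0.01, -0.01]), array([-0.5,  0.3, -0.9])) 56.05509188581476 [4.43515831 2.19825914 1.75096426] [ 0.33377641 -0.729297   -0.45574238]
```

View pics/wrist4.png

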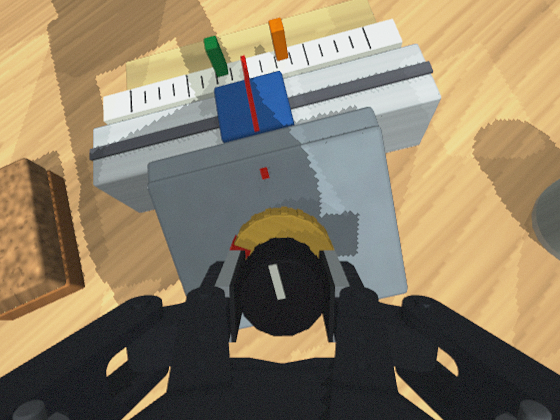

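Knob gripped centrally (282,285); ring index (240,245) stays loose. Pointer tip (243,58), orange base (281,58). Turn clockwise 50°.

Call:
apply_moves(motion=[{"x": 0,"y": 0,"z": 0,"wx": -2.47,"wy": 1.45,"wz": -4.1},{"x": 0,"y": 0,"z": 0,"wx": -4.94,"wy": 2.91,"wz": -8.19},{"x": 0,"y": 0,"z": 0,"wx": -7.41,"wy": 4.36,"wz": -12.3},{"x": 0,"y": 0,"z": 0,"wx": -9.88,"wy": 5.82,"wz": -16.4},{"x": 0,"y": 0,"z": 0,"wx": -12.35,"wy": 7.27,"wz": -20.5},{"x": 0,"y": 0,"z": 0,"wx": -14.8,"wy": 8.7,"wz": -24.6},{"x": 0,"y": 0,"z": 0,"wx": -17.3,"wy": 10.2,"wz": -28.7},{"x": 0,"y": 0,"z": 0,"wx": -19.8,"wy": 11.6,"wz": -32.8},{"x": 0,"y": 0,"z": 0,"wx": -22.2,"wy": 13.1,"wz": -36.9},{"x": 0,"y": 0,"z": 0,"wx": -24.7,"wy": 14.55,"wz": -40.95}])

```text
time_s: 8.4
ee_pos: [586.1, -85.3, 78.7]
ee_rot: [-1.876, -1.724, 0.234]
force: [5.8, 3.4, 0.3]
gripper_width: 32.8
grip_force: 35.2
```

Call:
apply_moves(motion=[{"x": 0,"y": 0,"z": 0,"wx": -2.47,"wy": 1.45,"wz": -4.1},{"x": 0,"y": 0,"z": 0,"wx": -4.94,"wy": 2.91,"wz": -8.19},{"x": 0,"y": 0,"z": 0,"wx": -7.41,"wy": 4.36,"wz": -12.3},{"x": 0,"y": 0,"z": 0,"wx": -9.88,"wy": 5.82,"wz": -16.4},{"x": 0,"y": 0,"z": 0,"wx": -12.35,"wy": 7.27,"wz": -20.5},{"x": 0,"y": 0,"z": 0,"wx": -14.8,"wy": 8.7,"wz": -24.6},{"x": 0,"y": 0,"z": 0,"wx": -17.3,"wy": 10.2,"wz": -28.7},{"x": 0,"y": 0,"z": 0,"wx": -19.8,"wy": 11.6,"wz": -32.8},{"x": 0,"y": 0,"z": 0,"wx": -19.8,"wy": 11.6,"wz": -32.8},{"x": 0,"y": 0,"z": 0,"wx": -19.8,"wy": 11.6,"wz": -32.8}])

```text
time_s: 9.23
ee_pos: [586.2, -85.3, 78.6]
ee_rot: [-2.409, -1.005, 0.493]
force: [8.2, 3.7, -0.3]
gripper_width: 33.1
grip_force: 35.3
```

```bash
cat >> h.py <<'E'
def gap(c,box,v=True):
    # pointer red line and orange tab in jig y, from pixel masks by ray casting at known heights
    M=masks(c,box);out={}
    for k,zr in(("red",(60,70)),("orange",(58,86)),("green",(58,86)),("blue",(58,72))):
        p,_=pts(c,M[k])
        if not len(p):continue
        j=J(p);j=j[(j[:,0]>60)&(j[:,0]<132)&(j[:,2]>zr[0])&(j[:,2]<zr[1])]
        if len(j):out[k]=(len(j),j.min(0).round(1).tolist(),j.mean(0).round(1).tolist(),j.max(0).round(1).tolist())
    return out
E
python3 - <<'E'
from h import *;from plant import env
s=env.read_state();print(s["gripper_width"],phi(s),s["joint_pos"].round(2),s["force"],s["moment"])
for n in("wrist","side"):
    c=env.camera(n);np.savez(n+"5.npz",**c);cv2.imwrite(f"pics/{n}5.png",c["img"])
    for k,v in gap(c,(0,0,560,420)).items():print(n,k,v)
E
```

```text
33.09558182868296 -33.99751406788481 [-0.34  0.67  1.15  0.12  1.92  0.45] [ 8.16423812  3.66326286 -0.3254068 ] [ 0.36179511 -1.1779657  -0.77264256]
wrist red (135, [63.7, -23.6, 61.4], [85.2, -22.3, 66.0], [112.5, -20.8, 67.3])
wrist orange (6, [113.0, -23.9, 61.4], [113.5, -22.9, 63.2], [113.9, -21.5, 64.1])
wrist green (428, [112.9, 11.1, 58.3], [116.0, 14.2, 71.5], [123.4, 18.9, 82.1])
wrist blue (1619, [64.4, -44.0, 59.3], [80.9, -23.7, 65.5], [99.2, -1.0, 67.0])
side red (19, [63.6, -23.3, 61.1], [86.1, -22.0, 65.5], [106.1, -20.7, 67.4])
side orange (16, [115.2, -28.9, 63.7], [122.8, -26.3, 73.3], [125.8, -24.1, 80.6])
side green (62, [116.6, 10.4, 59.2], [122.3, 13.6, 73.1], [125.9, 18.5, 82.3])
side blue (330, [62.3, -44.2, 58.8], [83.7, -24.8, 64.6], [102.7, -1.0, 67.9])
```

View pics/wrist5.png

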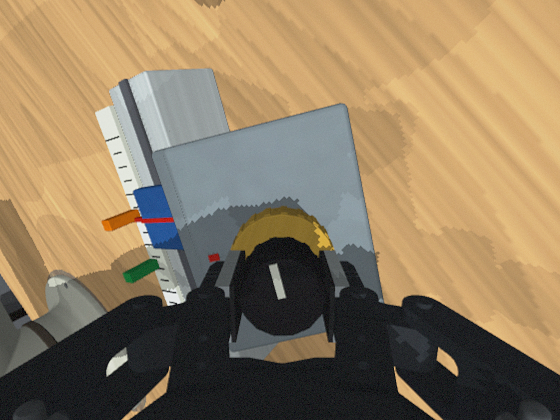

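Pointer (red line at y≈-22.3) is now almost at the orange tab (base ≈(138,214)). Measure the tab more closely.

```bash
python3 - <<'E'
from h import *
for n,box in(("wrist1",(195,140,240,170)),("wrist3",(262,0,295,52)),("wrist4",(265,12,295,65)),("wrist5",(95,195,145,240)),("side5",(310,225,335,255)),("side1",(310,225,335,255)),("side0",(310,225,335,255))):
    c=load(n);h=cv2.cvtColor(c["img"],cv2.COLOR_BGR2HSV).astype(int);m=(h[...,0]>=4)&(h[...,0]<16)&(h[...,1]>190)&(h[...,2]>80)
    b=np.zeros(m.shape,bool);b[box[1]:box[3],box[0]:box[2]]=1
    p,_=pts(c,m&b);j=J(p);j=j[(j[:,0]>108)&(j[:,0]<130)&(j[:,2]>60)&(j[:,2]<85)]
    if len(j)<4:print(n,len(j));continue
    t=j[j[:,2]>79.5]
    print(n,len(j),"y pct",np.percentile(j[:,1],[2,50,98]).round(1),"top",len(t),t.mean(0).round(1) if len(t) else"", "x",np.percentile(j[:,0],[2,98]).round(1))
    g=gap(c,(0,0,560,420));print("   red",g["red"])
E
```

```text
wrist1 173 y pct [-28.7 -25.8 -22. ] top 56 [117.6 -25.2  81.4] x [113.2 122.6]
   red (101, [61.5, -1.4, 60.5], [91.5, -0.1, 65.2], [121.2, 1.2, 67.3])
wrist3 517 y pct [-28.7 -24.8 -21.4] top 81 [115.8 -24.1  80.6] x [113.  119.7]
   red (447, [60.6, -1.6, 60.9], [88.4, -0.2, 65.4], [121.2, 1.4, 67.6])
wrist4 381 y pct [-28.6 -25.2 -21.5] top 87 [117.1 -25.3  80.9] x [112.8 122. ]
   red (301, [60.9, -1.5, 61.9], [89.2, -0.1, 65.4], [121.1, 1.3, 67.7])
wrist5 404 y pct [-29.  -25.8 -21.8] top 88 [116.8 -25.6  81.2] x [113.  121.2]
   red (135, [63.7, -23.6, 61.4], [85.2, -22.3, 66.0], [112.5, -20.8, 67.3])
side5 56 y pct [-29.2 -27.7 -23.3] top 15 [120.4 -25.7  80.8] x [115.5 125.6]
   red (19, [63.6, -23.3, 61.1], [86.1, -22.0, 65.5], [106.1, -20.7, 67.4])
side1 51 y pct [-29.1 -27.6 -23.4] top 13 [120.6 -26.   80.8] x [115.4 125.6]
   red (29, [65.9, -2.0, 61.3], [98.8, -0.1, 64.6], [122.8, 1.2, 68.4])
side0 53 y pct [-29.3 -27.7 -23.4] top 16 [121.  -25.9  80.9] x [116.1 125.8]
   red (27, [62.5, -1.9, 61.1], [95.7, 0.2, 64.6], [118.8, 2.4, 66.8])
```

Call:
apply_moves(motion=[{"x": 0,"y": 0,"z": 0,"wx": -2.0,"wy": 1.2,"wz": -3.4},{"x": 0,"y": 0,"z": 0,"wx": -4.0,"wy": 2.4,"wz": -6.7},{"x": 0,"y": 0,"z": 0,"wx": -6.1,"wy": 3.6,"wz": -10.1},{"x": 0,"y": 0,"z": 0,"wx": -6.1,"wy": 3.6,"wz": -10.1},{"x": 0,"y": 0,"z": 0,"wx": -6.1,"wy": 3.6,"wz": -10.1},{"x": 0,"y": 0,"z": 0,"wx": -6.1,"wy": 3.6,"wz": -10.1},{"x": 0,"y": 0,"z": 0,"wx": -6.1,"wy": 3.6,"wz": -10.1},{"x": 0,"y": 0,"z": 0,"wx": -6.1,"wy": 3.6,"wz": -10.1}])

```text
time_s: 10.0
ee_pos: [586.3, -85.4, 78.6]
ee_rot: [-2.53, -0.75, 0.566]
force: [8.9, 2.9, -1.2]
gripper_width: 32.6
grip_force: 35.3
```

```bash
python3 - <<'E'
from h import *;from plant import env
s=env.read_state();print(phi(s))
for n in("wrist","side","scene"):
    c=env.camera(n);np.savez(n+"6.npz",**c);print(n,gap(c,(0,0,560,420)).get("red"))
E
```

```text
-46.29248575135102
wrist (115, [65.6, -26.6, 62.2], [85.4, -25.3, 66.0], [113.4, -23.8, 67.1])
side (22, [64.1, -26.4, 62.0], [90.2, -24.9, 65.3], [109.3, -23.0, 67.2])
scene (19, [66.0, -27.5, 62.3], [89.3, -26.3, 66.3], [110.5, -24.7, 68.2])
```

Call:
apply_moves(motion=[{"x": 0,"y": 0,"z": 0,"wx": 0,"wy": 0,"wz": 0},{"x": 0,"y": 0,"z": 0,"wx": 0,"wy": 0,"wz": 0},{"x": 0,"y": 0,"z": 0,"wx": 0,"wy": 0,"wz": 0},{"x": 0,"y": 0,"z": 0,"wx": 0,"wy": 0,"wz": 0},{"x": 0,"y": 0,"z": 0,"wx": 0,"wy": 0,"wz": 0},{"x": 0,"y": 0,"z": 0,"wx": 0,"wy": 0,"wz": 0},{"x": 0,"y": 0,"z": 0,"wx": 0,"wy": 0,"wz": 0},{"x": 0,"y": 0,"z": 0,"wx": 0,"wy": 0,"wz": 0}], fingers=1)

```text
time_s: 10.82
ee_pos: [585.8, -85.5, 78.7]
ee_rot: [-2.529, -0.75, 0.568]
force: [0.2, 0.5, -0.2]
gripper_width: 85.4
grip_force: 0.0
```

Call:
apply_moves(motion=[{"x": 0,"y": 0,"z": 0,"wx": 2.96,"wy": -1.75,"wz": 4.9},{"x": 0,"y": 0,"z": 0,"wx": 5.9,"wy": -3.5,"wz": 9.8},{"x": 0,"y": 0,"z": 0,"wx": 8.9,"wy": -5.2,"wz": 14.7},{"x": 0,"y": 0,"z": 0,"wx": 11.9,"wy": -7.0,"wz": 19.7},{"x": 0,"y": 0,"z": 0,"wx": 14.8,"wy": -8.7,"wz": 24.6},{"x": 0,"y": 0,"z": 0,"wx": 17.8,"wy": -10.5,"wz": 29.5},{"x": 0,"y": 0,"z": 0,"wx": 20.7,"wy": -12.2,"wz": 34.4},{"x": 0,"y": 0,"z": 0,"wx": 23.7,"wy": -14.0,"wz": 39.3},{"x": 0,"y": 0,"z": 0,"wx": 26.7,"wy": -15.7,"wz": 44.2},{"x": 0,"y": 0,"z": 0,"wx": 29.6,"wy": -17.5,"wz": 49.1}])

```text
time_s: 11.65
ee_pos: [585.8, -85.5, 78.7]
ee_rot: [-1.746, -1.847, 0.178]
force: [-0.0, 0.2, -0.1]
gripper_width: 85.6
grip_force: 0.0
```

Call:
apply_moves(motion=[{"x": 0,"y": 0,"z": 0,"wx": 2.96,"wy": -1.75,"wz": 4.9},{"x": 0,"y": 0,"z": 0,"wx": 5.9,"wy": -3.5,"wz": 9.8},{"x": 0,"y": 0,"z": 0,"wx": 8.9,"wy": -5.2,"wz": 14.7},{"x": 0,"y": 0,"z": 0,"wx": 11.9,"wy": -7.0,"wz": 19.7},{"x": 0,"y": 0,"z": 0,"wx": 12.8,"wy": -7.6,"wz": 21.3},{"x": 0,"y": 0,"z": 0,"wx": 12.8,"wy": -7.6,"wz": 21.3},{"x": 0,"y": 0,"z": 0,"wx": 12.8,"wy": -7.6,"wz": 21.3}])

```text
time_s: 12.23
ee_pos: [585.8, -85.5, 78.7]
ee_rot: [-1.289, -2.18, 0.001]
force: [-0.5, -0.1, -0.2]
gripper_width: 85.1
grip_force: 0.0
```

```bash
python3 - <<'E'
from h import *;from plant import env
s=env.read_state();print(phi(s),delta(38,40,s),delta(7,40,s))
c=env.camera("wrist");np.savez("wrist7.npz",**c);g=gap(c,(0,0,560,420));print(g.get("red"));print(knob(c)); cv2.imwrite("pics/wrist7.png",c["img"])
E
```

```text
39.52181696003126 (array([-0.  ,  0.  , -0.01]), array([ 0.3, -0. ,  0.4])) (array([-1.54,  0.9 , -2.54]), array([ 0.3, -0. ,  0.4]))
(268, [60.6, -26.5, 62.1], [85.3, -25.0, 65.7], [114.2, -23.7, 67.4])
[('cap', np.int64(6376), ((-0.18796153366565704, -0.3068629801273346), 44.8630485534668), np.float64(64.86126595183379)), ('ringtop', np.int64(3376), ((0.32653605937957764, 0.4491337537765503), 25.62470817565918), np.float64(32.8607132181635))]
```

View pics/wrist7.png

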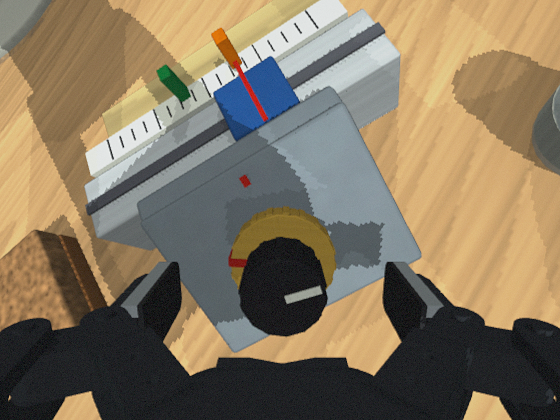

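Pointer (238,65) meets the orange tab (232,58); ring index at (238,263), still loose. Descend, grip the ring.

Call:
apply_moves(motion=[{"x": -0.38,"y": 0.22,"z": -0.63,"wx": 0,"wy": 0,"wz": 0},{"x": -0.77,"y": 0.45,"z": -1.27,"wx": 0,"wy": 0,"wz": 0},{"x": -1.15,"y": 0.67,"z": -1.9,"wx": 0,"wy": 0,"wz": 0},{"x": -1.54,"y": 0.9,"z": -2.54,"wx": 0,"wy": 0,"wz": 0},{"x": -1.54,"y": 0.9,"z": -2.54,"wx": 0,"wy": 0,"wz": 0},{"x": -1.54,"y": 0.9,"z": -2.54,"wx": 0,"wy": 0,"wz": 0},{"x": -1.54,"y": 0.9,"z": -2.54,"wx": 0,"wy": 0,"wz": 0}])

```text
time_s: 12.87
ee_pos: [570.5, -76.5, 53.5]
ee_rot: [-1.287, -2.182, -0.0]
force: [-0.0, -0.7, 0.2]
gripper_width: 85.4
grip_force: 0.0
```

Call:
apply_moves(motion=[{"x": 0,"y": 0,"z": 0,"wx": 0,"wy": 0,"wz": 0},{"x": 0,"y": 0,"z": 0,"wx": 0,"wy": 0,"wz": 0},{"x": 0,"y": 0,"z": 0,"wx": 0,"wy": 0,"wz": 0},{"x": 0,"y": 0,"z": 0,"wx": 0,"wy": 0,"wz": 0},{"x": 0,"y": 0,"z": 0,"wx": 0,"wy": 0,"wz": 0},{"x": 0,"y": 0,"z": 0,"wx": 0,"wy": 0,"wz": 0},{"x": 0,"y": 0,"z": 0,"wx": 0,"wy": 0,"wz": 0},{"x": 0,"y": 0,"z": 0,"wx": 0,"wy": 0,"wz": 0}], fingers=0, squeeze=50)

```text
time_s: 13.53
ee_pos: [571.2, -76.5, 53.7]
ee_rot: [-1.288, -2.183, -0.001]
force: [5.8, 0.6, 3.4]
gripper_width: 48.4
grip_force: 51.6
```

Call:
apply_moves(motion=[{"x": 0,"y": 0,"z": 0,"wx": -2.47,"wy": 1.45,"wz": -4.1},{"x": 0,"y": 0,"z": 0,"wx": -4.94,"wy": 2.91,"wz": -8.19},{"x": 0,"y": 0,"z": 0,"wx": -7.41,"wy": 4.36,"wz": -12.3},{"x": 0,"y": 0,"z": 0,"wx": -9.88,"wy": 5.82,"wz": -16.4},{"x": 0,"y": 0,"z": 0,"wx": -12.35,"wy": 7.27,"wz": -20.5},{"x": 0,"y": 0,"z": 0,"wx": -14.8,"wy": 8.7,"wz": -24.6},{"x": 0,"y": 0,"z": 0,"wx": -17.3,"wy": 10.2,"wz": -28.7},{"x": 0,"y": 0,"z": 0,"wx": -19.8,"wy": 11.6,"wz": -32.8},{"x": 0,"y": 0,"z": 0,"wx": -22.2,"wy": 13.1,"wz": -36.9},{"x": 0,"y": 0,"z": 0,"wx": -24.7,"wy": 14.55,"wz": -40.95}])

```text
time_s: 14.37
ee_pos: [571.2, -76.5, 53.7]
ee_rot: [-2.122, -1.451, 0.343]
force: [6.5, -0.2, 2.4]
gripper_width: 48.7
grip_force: 51.7
```

Call:
apply_moves(motion=[{"x": 0,"y": 0,"z": 0,"wx": -1,"wy": 0.6,"wz": -1.65},{"x": 0,"y": 0,"z": 0,"wx": -2,"wy": 1.2,"wz": -3.3},{"x": 0,"y": 0,"z": 0,"wx": -3,"wy": 1.75,"wz": -4.9},{"x": 0,"y": 0,"z": 0,"wx": -3,"wy": 1.75,"wz": -4.9},{"x": 0,"y": 0,"z": 0,"wx": -3,"wy": 1.75,"wz": -4.9},{"x": 0,"y": 0,"z": 0,"wx": -3,"wy": 1.75,"wz": -4.9}])

```text
time_s: 14.87
ee_pos: [571.2, -76.6, 53.7]
ee_rot: [-2.2, -1.347, 0.381]
force: [5.9, 1.2, 2.9]
gripper_width: 48.4
grip_force: 51.8
```

```bash
cat >> h.py <<'E'
def ringidx(c):
    M=masks(c,(0,0,560,420));p,_=pts(c,M["red"]);r=p-F;h=r@A;e2=np.cross(A,Y);a,b=r@Y,r@e2;rad=np.hypot(a,b)
    m=(h>28)&(h<35)&(rad>17)&(rad<27);up=-(X*0+1)  # angle from up-slope
    us=np.cross(Y,A)  # in-plane; sign fixed below
    us=us*np.sign(us[2]);l=np.cross(A,us)
    q=r[m].mean(0);return m.sum(),np.degrees(np.arctan2(q@l,q@us))
E
python3 - <<'E'
from h import *;from plant import env
s=env.read_state();print(phi(s),s["force"],s["moment"],s["moment"]@A,s["gripper_width"])
c=env.camera("wrist");np.savez("wrist8.npz",**c);print(gap(c,(0,0,560,420)).get("red"))
for n in("wrist1","wrist2","wrist3","wrist7","wrist8"):print(n,ringidx(load(n)))
E
```

```text
-16.365243949910447 [5.88356214 1.20321225 2.87305695] [-0.06547862 -0.80670499 -0.59655157] -0.2865497278803512 48.37805211814726
(235, [63.1, -26.7, 61.3], [85.8, -25.3, 65.8], [113.0, -23.6, 67.2])
wrist1 (np.int64(38), np.float64(-0.2956152595953803))
wrist2 (np.int64(197), np.float64(-1.3967630267208828))
wrist3 (np.int64(206), np.float64(56.36636700692743))
wrist7 (np.int64(115), np.float64(56.469374923779185))
wrist8 (np.int64(145), np.float64(-1.057483806191343))
```

Call:
apply_moves(motion=[{"x": 0,"y": 0,"z": 0,"wx": -0.8,"wy": 0.45,"wz": -1.25},{"x": 0,"y": 0,"z": 0,"wx": -1.5,"wy": 0.9,"wz": -2.5},{"x": 0,"y": 0,"z": 0,"wx": -1.5,"wy": 0.9,"wz": -2.5},{"x": 0,"y": 0,"z": 0,"wx": -1.5,"wy": 0.9,"wz": -2.5}])

```text
time_s: 15.25
ee_pos: [571.6, -75.9, 53.6]
ee_rot: [-2.238, -1.293, 0.399]
force: [9.1, 4.4, 0.8]
gripper_width: 48.7
grip_force: 51.8
```

```bash
python3 - <<'E'
from h import *;from plant import env
s=env.read_state();print(phi(s),s["force"],s["moment"]@A)
c=env.camera("wrist");print(ringidx(c),gap(c,(0,0,560,420)).get("red"))
E
```

```text
-19.30918632125082 [9.10916911 4.36730412 0.76509566] 1.4811843068070116
(np.int64(144), np.float64(-1.1600894895979765)) (225, [63.5, -26.7, 60.8], [86.0, -25.3, 65.8], [113.6, -23.6, 67.2])
```

The ring is on its stop (torque jumped, index didn't move). Release and back off along the shaft.

Call:
apply_moves(motion=[{"x": 0,"y": 0,"z": 0,"wx": 0,"wy": 0,"wz": 0},{"x": 0,"y": 0,"z": 0,"wx": 0,"wy": 0,"wz": 0},{"x": 0,"y": 0,"z": 0,"wx": 0,"wy": 0,"wz": 0},{"x": 0,"y": 0,"z": 0,"wx": 0,"wy": 0,"wz": 0},{"x": 0,"y": 0,"z": 0,"wx": 0,"wy": 0,"wz": 0},{"x": 0,"y": 0,"z": 0,"wx": 0,"wy": 0,"wz": 0},{"x": 0,"y": 0,"z": 0,"wx": 0,"wy": 0,"wz": 0},{"x": 0,"y": 0,"z": 0,"wx": 0,"wy": 0,"wz": 0}], fingers=1)

```text
time_s: 15.97
ee_pos: [570.4, -76.5, 53.3]
ee_rot: [-2.238, -1.29, 0.403]
force: [0.0, -0.4, 0.3]
gripper_width: 85.4
grip_force: 0.0
```

Call:
apply_moves(motion=[{"x": 0.5,"y": -0.29,"z": 0.82,"wx": 0,"wy": 0,"wz": 0},{"x": 1.25,"y": -0.73,"z": 2.05,"wx": 0,"wy": 0,"wz": 0},{"x": 2.0,"y": -1.16,"z": 3.3,"wx": 0,"wy": 0,"wz": 0},{"x": 3.0,"y": -1.75,"z": 4.9,"wx": 0,"wy": 0,"wz": 0},{"x": 4.0,"y": -2.3,"z": 6.6,"wx": 0,"wy": 0,"wz": 0},{"x": 5.0,"y": -2.9,"z": 8.2,"wx": 0,"wy": 0,"wz": 0},{"x": 6.0,"y": -3.5,"z": 9.8,"wx": 0,"wy": 0,"wz": 0},{"x": 6.0,"y": -3.5,"z": 9.8,"wx": 0,"wy": 0,"wz": 0},{"x": 6.0,"y": -3.5,"z": 9.8,"wx": 0,"wy": 0,"wz": 0},{"x": 6.0,"y": -3.5,"z": 9.8,"wx": 0,"wy": 0,"wz": 0}])

```text
time_s: 16.8
ee_pos: [630.1, -111.4, 150.8]
ee_rot: [-2.237, -1.29, 0.404]
force: [-0.3, -0.0, 0.5]
gripper_width: 85.1
grip_force: 0.0
```

```bash
python3 - <<'E'
from h import *;from plant import env
s=env.read_state();print(s["time_s"],s["ee_pos"],s["force"],s["gripper_width"])
for n in("wrist","side","scene"):
    c=env.camera(n);g=gap(c,(0,0,560,420));print(n,ringidx(c),g.get("red"),g.get("orange"))
E
```

```text
16.8 [ 630.1218697  -111.39978885  150.76698823] [-0.28563551 -0.03134881  0.47150653] 85.12561762229217
wrist (np.int64(42), np.float64(-0.4776441373191475)) (84, [61.7, -26.2, 61.8], [86.2, -25.2, 65.8], [112.1, -24.0, 67.5]) (15, [107.2, -28.5, 60.2], [113.2, -25.1, 63.7], [116.5, -21.7, 75.7])
side (np.int64(1), np.float64(-0.10678127202662498)) (24, [64.1, -26.3, 61.4], [91.3, -24.9, 65.1], [110.7, -23.4, 67.1]) (18, [115.8, -29.7, 62.8], [122.2, -26.9, 72.2], [126.2, -23.8, 80.3])
scene (np.int64(3), np.float64(-3.2991404067461674)) (19, [65.2, -28.1, 63.0], [89.2, -26.4, 66.4], [110.5, -23.7, 69.0]) None
```

Ring at about 0°, pointer at -25.2 against the marker at about -25.3; nothing touched.

```bash
python3 -c "
from plant import env
print(env.sign_off())"
```

```text
the job is handed in; nothing more can be done
None
```

I handed the job in at about 17 s, with the lock ring back on its stop (index about 0°), the pointer measured within about 1 mm of the middle of the orange marker, and the arm clear; the sign-off returned no verdict.

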